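# Show a flush rivet set to the inspection camera

## Task

Take the dust cap off the little inspection camera and set it down, not dropped, rim down in the round aluminium dish. Then take the flush rivet set, the steel one with the wide mushroom head, out of the drawer and present it to the camera: the flat face of its head square to the lens, centred in front of it and 60 mm away, without knocking the camera with it. Finish with the set held still there in the gripper, and leave the other tools on the bench and in the drawer where they are.

Things in the scene. Friction and masses are not known exactly. Their poses are not given: they have to be found in the camera images.
- cap: black plastic dust cap, loose, its origin at the centre of its rim plane (open side), its z axis from the rim to the knob. A round cup of 50 mm outer diameter and 16 mm height, open at the rim, with a round knob 18 mm across and 26 mm tall on its closed end (42 mm in all). Mass about 40 g. At the start it sits loosely (2 mm play all round) over the camera's lens, so it leans like the camera: pull it off along the lens axis; 12 mm of travel clears the barrel
- cap_mid (a point): point on the dust cap's axis, half-way up: 21 mm from the rim plane, 5 mm above the foot of the knob; axes as the cap
- lens (a point): centre of the flat front face of the inspection camera's lens barrel (black, 40 mm diameter, 30 mm long, ahead of a 50 mm grey cube, on a fixed steel base plate 110 x 100 x 12 mm). The face's centre is 107 mm above the bench. z points out of the lens along its line of sight: it looks up, leaning 0.44 rad (25 degrees) from vertical, roughly back towards the robot; y is level
- focus (a point): the point in the air 60 mm out from the lens on its line of sight, where the centre of the presented face belongs; axes as the lens
- dish_floor (a point): centre of the floor of a round aluminium dish fixed on the bench: inside diameter 62 mm, outside 74 mm, floor 4 mm and rim 12 mm above the bench; z up
- flush_set: flush rivet set to be presented, loose polished steel, about 120 g, a body of revolution 90 mm tall: mushroom head 30 mm in diameter and 12 mm thick at the bottom, a cone up to 22 mm, then a plain shank 14 to 13 mm in diameter up to the top. Origin at the centre of the flat face of the head (underside), z along the shank. It stands head down, in one of three pockets (which one varies) of the black rack in the open drawer, its face 16 mm above the bench
- flush_set_mid (a point): point on the flush set's axis half-way up the shank, 45 mm from the face; z from the face to the shank's end
- flush_set_face (a point): centre of the flat face (underside of the head) of the flush set
- rack (a point): centre of the top of the black rack in the half-open drawer of a fixed low green drawer unit. The rack's top is 24 mm above the bench; its three round pockets, 34 mm wide and 8 mm deep, stand 75 mm apart in a row along this point's y axis, the middle one here. x points into the unit, whose drawer is open towards -x (towards the robot) with walls and front up to 49 mm above the bench; the unit's front edge, 70 mm tall, begins 90 mm from here along +x
- cup_set_mid (a point): a cupped rivet set to be left alone, in another pocket: steel, 90 mm tall, slim 22 mm body without a wide head, 13 mm shank above 48 mm; point half-way up, 45 mm above its foot
- vial_mid (a point): capped clear plastic vial to be left alone, in the third pocket, 30 mm in diameter, 64 mm tall; point half-way up
- anvil_mid (a point): cast-iron anvil block, 64 x 60 x 46 mm, on the bench, to be left alone; point at its centre
- jar_mid (a point): squat amber glass jar, 64 mm in diameter and 65 mm tall, to be left alone; point half-way up
- micrometer_mid (a point): chrome micrometer, about 130 x 50 x 18 mm, lying on top of the drawer unit (70 mm up), to be left alone; point in the middle of its frame
- gauge: red rivet length gauge, a flat 110 x 24 x 5 mm plate lying on the bench, to be left alone; origin at its underside

How it is judged:
On the way, in this order (a step that is already met when the one before it is completed fails the run):
1. the dust cap is parked rim down in the dish and let go, the flush set not yet moved (horizontal distance between cap_mid and dish_floor below 0.009 m and z of cap_mid in the frame of dish_floor below 0.025 m and angle between cap_mid's own z axis and vertical below 0.12 rad and contact force between the fingers and cap below 0.1 N and linear speed of cap below 0.03 m/s and distance of flush_set_mid from where it was at the start of the episode below 0.015 m), for 0.2 s.
2. the flush set is lifted clear of its pocket in the fingers (contact force between the fingers and flush_set above 1 N and height (world z) of flush_set_face above 0.04 m), for 0.2 s.
At the end, for the whole second after the job is handed in: Cap rim down in the dish (within 9 mm of centre, level, let go). Flush set held still in the fingers, its face's centre within 14 mm of the point 60 mm before the lens, facing it, axis within 0.17 rad of the line of sight. All else within 20 mm of its start (horizontal distance between cap_mid and dish_floor below 0.009 m and z of cap_mid in the frame of dish_floor below 0.025 m and angle between cap_mid's own z axis and vertical below 0.12 rad and contact force between the fingers and cap below 0.1 N and contact force between the fingers and flush_set above 1 N and distance between flush_set_face and focus below 0.014 m and angle between the z axis of flush_set_face and the z axis of lens, either way round below 0.17 rad and angle between flush_set_face's own z axis and vertical below 1 rad and linear speed of flush_set below 0.03 m/s and height (world z) of flush_set_face above 0.12 m and not (distance of cup_set_mid from where it was at the start of the episode above 0.02 m) and not (distance of vial_mid from where it was at the start of the episode above 0.02 m) and not (distance of anvil_mid from where it was at the start of the episode above 0.02 m) and not (distance of jar_mid from where it was at the start of the episode above 0.02 m) and not (distance of micrometer_mid from where it was at the start of the episode above 0.02 m) and distance of gauge from where it was at the start of the episode below 0.02 m); the arm keeps its last pose, push and grip.
It fails at once if the flush set knocks the camera (over 5 N) (contact force between flush_set and camera above 5 N).
It fails at once if the cap is dropped (falls free faster than 0.8 m/s) (linear speed of cap above 0.8 m/s and contact force between the fingers and cap below 0.1 N).
It fails at once if another tool, vial, jar or block is moved more than 20 mm (distance of any of cup_set_mid, vial_mid, anvil_mid, jar_mid, micrometer_mid, gauge from where it was at the start of the episode above 0.02 m).
It also fails if it takes over 51 s, if anything falls off the work surface, if the arm or the gripper's body presses on something with over 40 N, if the wrist force passes 120 N, or if a joint passes its speed limit or range.

## Robot

A 6-joint arm with a two-finger parallel gripper is mounted at the origin on the work surface. World frame = base frame: x ahead of the robot, y to its left, z up, the work surface at z = 0. Lengths are in m, angles in rad, forces in N, time in s.
With the tool pointing down it reaches from about 0.35 to 0.975 m from the base axis. Payload 4.9 kg.
Tool frame: the origin (TCP) lies at the very end of the fingers, on their centre line; the grasp point (between the pads) lies 19 mm behind it (manip.grasp_offset is the distance from the TCP to the grasp point, in m); z points along the fingers, y is the line along which they close (so a half turn about z gives the same grasp; the last joint's range is limited). The gripper opens to 85 mm and grips with 20 to 120 N. Pads are 22 mm wide; open, the fingers measure 114 mm over their backs; the gripper's body (76 mm by 85 mm) begins 54 mm behind the grasp point. The pads swing forward as they close: fully open they stand 13 mm farther back than shut.
Start: joints at [1.22, 0.053, 1.613, -0, 1.476, -0.119], TCP at [0.144, 0.608, 0.231] pointing down, gripper open.
Joint ranges: [-3.01, 3.01], [-1.01, 2.22], [0.06, 2.58], [-1.02, 4.17], [0.09, 2.62], [-3.14, 3.14]. Speed limits (rad/s): [2.57, 2.57, 3.14, 3.14, 3.14, 3.14].

## Interface

Orientations are given as a unit quaternion [w, x, y, z].
In Python, from plant import manip, eyes, job_done, models gives the robot as it stands.
- The arm moves only by the tool servo_tool, never from a script. Its argument "motion" is one flat list of numbers, 5 for each row, row after row: the opening, from -1 (shut) to 1 (fully open), then the shift along the tool's x, y, z normalised to -1 to 1, where 1 is 120 mm, then the turn about the tool's z normalised to -1 to 1, where 1 is 45 degrees. A call has 1 to 5 rows; each row is the pose to reach, as a shift and turn from the pose commanded when the call began, along the tool's axes at that moment; what a row does not reach only later rows make up. A row lasts 1/8 s, in which the tool goes at most 62.5 mm and 10.7 degrees, less where a joint would pass 70% of its speed; a pose out of reach is approached as far as the arm can. A call with a number of a shift or a turn outside -1 to 1 is refused whole. A call with a gripper value outside its range is refused whole. The fingers move at their own pace and stop on an object; the grip force is fixed at half the most. Time passes only in rows, so rows that repeat a pose let the fingers close. It gives the time, the measured TCP pose, the force, the opening and the grip force at its end, in the units of the state.
- manip.state(): the state, without advancing time (a new reading comes with each control period).
- eyes.grab_frame(name): name is "scene" or "side" or "wrist"; returns (picture, depth): 384x512x3 uint8, red, green, blue; 384x512 float32, m along the optical axis (not along the pixel's ray), 0 where there is no reading.
- eyes.camera_params(name): a dict with "fov_y" (degrees; the focal length in pixels is half the picture's height over the tangent of half this angle, whatever the lens; pixels are square), "cx", "cy" (the principal point, pixels), "pose" (4x4, takes a point from camera to world coordinates); the wrist camera has in their place "T_tool_cam" (4x4, takes a point from camera to tool coordinates, whose origin is the TCP and whose axes are the flange's). Camera axes: x right, y up, looking along -z (the intrinsics and any distortion apply to the point x, -y, -z); pixel columns grow to the right and rows downward; lengths in m; the calibration is good to about 2 mm. A picture is of the moment at which its call begins: read the wrist's pose just before it. camera_params takes no time and is no camera call.
- job_done(): hands the job in; it is judged then, once.
Trained networks look in the newest picture that a camera, given by its name, has taken for a name from the list of things; names that differ only in an ending like _2 or _b are one class to them, and where a whole thing is asked for, a point or a joint stands for the part that bears it (a point fixed in the world has none). Each returns a list of dicts, best first, with "p" (0 to 1); they miss things now and then, are a little off and sometimes report something else, mostly with a low value. They report only what shows in the picture. A call takes as long as a camera call.
- models.regions_of(camera, label): "mask" (384x512 bool, what is visible of it) and "pixel" ([column, row] in pixels, amid what is visible of it).
The state is a dict: "time": time; "joint_pos": joint angles; "joint_vel": joint speeds; "joint_efforts": joint torques, N m; "tool_pos": TCP position; "tool_rot": TCP orientation; "contact_force": force on the tool from outside, world axes, zero at the start; "ft_torque": the same for the moment, N m; "gripper_width": opening from 0.0 (shut) to 1.0 (fully open); "grasp_force": force on a finger pad.
Only numpy, scipy, OpenCV 4.12 (cv2) and the standard library are available. Lean on these libraries where they do the work, as an engineer would, in place of code of your own. Each camera call takes 0.05 s, during which the arm holds its last target. There are 200 camera calls.

## Working session

There is one attempt and no reset: what is moved stays moved. The work goes in short steps, Python scripts to look and compute and a tool call to move; the robot and the scene stay as the last step left them, time stands still between calls to the robot, and variables do not carry over. Pictures are saved under pics/ and viewed, at most 10 in all, crops included, and the job is handed in when it is done.

Besides the shell and the picture viewer there is one more tool, called after "Call:" as name(argument=value, ...) on one line, values as JSON. servo_tool: Moves the arm, as the interface text tells. Its arguments: {"type":"object","properties":{"motion":{"type":"array","items":{"type":"number","minimum":-1,"maximum":1}}},"required":["motion"]}

```bash
mkdir -p pics
cat > h.py <<'E'
import numpy as np, cv2
from scipy.spatial.transform import Rotation as R
from plant import manip, eyes, models
def pose():
    s=manip.state(); T=np.eye(4); q=s["tool_rot"]; T[:3,:3]=R.from_quat([q[1],q[2],q[3],q[0]]).as_matrix(); T[:3,3]=s["tool_pos"]; return T
def grab(n):
    T=pose(); im,d=eyes.grab_frame(n); P=eyes.camera_params(n)
    C=P["pose"] if "pose" in P else T@np.array(P["T_tool_cam"])
    f=192/np.tan(np.radians(P["fov_y"])/2)
    return im,d,np.array(C),f,P
def cloud(d,C,f,P,mask):
    v,u=np.nonzero(mask&(d>0)); z=d[v,u]
    X=np.c_[(u-P["cx"])/f*z,-(v-P["cy"])/f*z,-z]
    return X@C[:3,:3].T+C[:3,3]
def proj(C,f,P,X):
    x=(np.atleast_2d(X)-C[:3,3])@C[:3,:3]
    return np.c_[P["cx"]+f*x[:,0]/-x[:,2],P["cy"]-f*x[:,1]/-x[:,2]]
E
python3 - <<'E'
from h import *
import json
np.set_printoptions(precision=3,suppress=True)
print(pose(), manip.grasp_offset)
ims=[]
for n in ["scene","side","wrist"]:
    im,d,C,f,P=grab(n); ims.append(im); print(n,{k:v for k,v in P.items() if k not in("pose","T_tool_cam")},C)
    np.savez(f"{n}0.npz",im=im,d=d,C=C)
    for l in ["cap","lens","dish_floor","flush_set","rack","cup_set_mid","vial_mid","anvil_mid","jar_mid","micrometer_mid","gauge"]:
        for r in models.regions_of(n,l)[:2]:
            if r["p"]<.3: continue
            c=cloud(d,C,f,P,r["mask"])
            if len(c): print(n,l,round(r["p"],2),np.round(r["pixel"]),len(c),np.median(c,0),np.percentile(c,3,0),np.percentile(c,97,0))
    cv2.imwrite(f"pics/{n}0.png",im[:,:,::-1])
E
```

```text
[[-0.973  0.23  -0.001  0.143]
 [ 0.23   0.973 -0.002  0.608]
 [ 0.    -0.002 -1.     0.23 ]
 [ 0.     0.     0.     1.   ]] 0.0187
scene {'fov_y': 44.86506106633618, 'cx': 250.3760908502849, 'cy': 195.24473515157553} [[ 0.331 -0.616  0.715  1.238]
 [ 0.943  0.222 -0.247 -0.27 ]
 [-0.007  0.756  0.655  0.754]
 [ 0.     0.     0.     1.   ]]
scene cap 0.87 [ 95. 242.] 502 [ 0.567 -0.346  0.114] [ 0.543 -0.37   0.1  ] [ 0.585 -0.326  0.135]
scene lens 0.71 [107. 279.] 2594 [ 0.6   -0.351  0.013] [ 0.545 -0.404  0.004] [ 0.632 -0.302  0.094]
scene dish_floor 0.64 [222. 222.] 587 [ 0.474 -0.082  0.004] [ 0.442 -0.113 -0.   ] [ 0.509 -0.052  0.012]
scene flush_set 0.66 [367. 193.] 242 [0.552 0.26  0.047] [0.542 0.251 0.021] [0.561 0.272 0.104]
scene rack 0.72 [367. 258.] 18925 [0.747 0.163 0.068] [0.46  0.038 0.008] [0.855 0.301 0.071]
scene cup_set_mid 0.67 [310. 202.] 289 [0.541 0.112 0.053] [0.468 0.104 0.01 ] [0.547 0.157 0.105]
scene vial_mid 0.73 [341. 196.] 281 [0.55  0.184 0.062] [0.533 0.175 0.026] [0.556 0.198 0.08 ]
scene anvil_mid 0.87 [241. 268.] 1041 [ 0.654 -0.09   0.043] [
[... 1478 characters left out ...]
d 0.53 [232. 171.] 186 [0.537 0.179 0.057] [0.527 0.169 0.02 ] [0.551 0.195 0.082]
side anvil_mid 0.94 [304. 234.] 648 [ 0.631 -0.102  0.044] [ 0.604 -0.118  0.005] [ 0.664 -0.064  0.048]
side jar_mid 0.67 [353. 244.] 659 [ 0.715 -0.206  0.056] [ 0.696 -0.225  0.013] [ 0.745 -0.174  0.067]
side micrometer_mid 0.73 [272. 165.] 222 [0.65  0.134 0.08 ] [0.588 0.125 0.07 ] [0.703 0.16  0.084]
side gauge 0.72 [201. 252.] 313 [ 0.362 -0.05   0.004] [ 0.349 -0.095  0.   ] [0.377 0.007 0.008]
wrist {'fov_y': 67.30278746467025, 'cx': 253.1651219998468, 'cy': 193.49089956547473} [[ 0.229 -0.924 -0.305  0.065]
 [ 0.973  0.218  0.072  0.627]
 [-0.    -0.314  0.95   0.375]
 [ 0.     0.     0.     1.   ]]
```

Run:
```python
import cv2,numpy as np
a=cv2.imread("pics/scene0.png");b=cv2.imread("pics/side0.png")
x=cv2.resize(a[150:350,40:440],(800,400)); cv2.imwrite("pics/a.png",x)
x=cv2.resize(b[130:390,180:400],(676,800)[::1]) ; cv2.imwrite("pics/b.png",cv2.resize(b[140:380,180:420],(600,600)))
```

```text
(no output)
```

View pics/a.png

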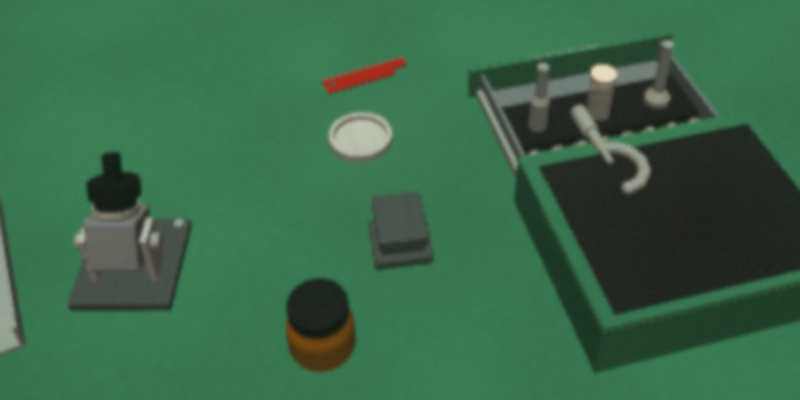

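View pics/b.png

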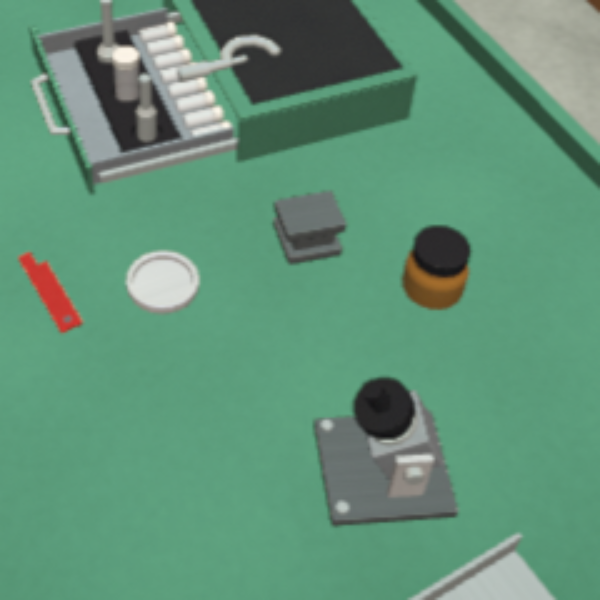

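```bash
cat > fit.py <<'E'
from h import *
from scipy.optimize import least_squares
def cyl(r,z,rad,a,b):
    dx=r-rad; dz=np.maximum(a-z,z-b)
    return np.minimum(np.maximum(dx,dz),0)+np.hypot(np.maximum(dx,0),np.maximum(dz,0))
def capsdf(X,o,ax):
    q=X-o; z=q@ax; r=np.linalg.norm(q-np.outer(z,ax),axis=1)
    return np.minimum(cyl(r,z,.025,0,.016),cyl(r,z,.009,.010,.042))
def axis(yaw,t=.44): return np.array([np.sin(t)*np.cos(yaw),np.sin(t)*np.sin(yaw),np.cos(t)])
def fitcap(X,free=False):
    best=None
    for y0 in np.radians([90,120,150,180,210,240,270]):
        fn=lambda p: capsdf(X,p[:3],axis(p[3],p[4] if free else .44))
        s=least_squares(fn,[*np.median(X,0)-.01*axis(y0),y0,.44],loss="soft_l1",f_scale=.002)
        if best is None or s.cost<best.cost: best=s
    p=best.x; return p[:3],np.degrees(p[3]),p[4],np.sqrt(np.mean(best.fun**2)),best.cost
E
python3 - <<'E'
from fit import *
np.set_printoptions(precision=4,suppress=True)
al=[]
for n in ["scene","side"]:
    im,d,C,f,P=grab(n); m=models.regions_of(n,"cap")[0]["mask"]
    m=cv2.erode(m.astype(np.uint8),np.ones((2,2)))>0
    X=cloud(d,C,f,P,m); X=X[X[:,2]>.085]; al.append(X)
    print(n,len(X),fitcap(X),fitcap(X,True))
X=np.vstack(al);print(fitcap(X),fitcap(X,True))
for n in ["scene","side"]:
    im,d,C,f,P=grab(n)
    rr=models.regions_of(n,"dish_floor"); X=cloud(d,C,f,P,rr[0]["mask"]); X=X[(X[:,2]>.008)]
    print("dish",cv2.minEnclosingCircle(X[:,:2].astype(np.float32)))
    for l in ["flush_set","cup_set_mid","vial_mid"]:
        rr=models.regions_of(n,l)
        if not rr: continue
        X=cloud(d,C,f,P,rr[0]["mask"])
        for a,b in [(.02,.03),(.045,.065),(.065,.09),(.095,.12)]:
            Y=X[(X[:,2]>a)&(X[:,2]<b)]
            if len(Y)>5: print(n,l,a,len(Y),np.median(Y,0),C[:3,3])
E
```

```text
Traceback (most recent call last):
IndexError: list index out of range
```

```bash
cat >> h.py <<'E'
def region(n,l,k=4):
    for _ in range(k):
        g=grab(n); r=models.regions_of(n,l)
        if r and r[0]["p"]>.4: return g,r[0]
    return g,None
E
python3 - <<'E'
from fit import *
np.set_printoptions(precision=4,suppress=True)
al=[]
for n in ["scene","side"]:
    (im,d,C,f,P),r=region(n,"cap")
    if r is None: continue
    m=cv2.erode(r["mask"].astype(np.uint8),np.ones((2,2)))>0
    X=cloud(d,C,f,P,m); X=X[X[:,2]>.085]; al.append(X)
    print(n,r["p"],len(X),fitcap(X),fitcap(X,True))
X=np.vstack(al);print(fitcap(X),fitcap(X,True))
for n in ["scene","side"]:
    (im,d,C,f,P),r=region(n,"dish_floor")
    if r: X=cloud(d,C,f,P,r["mask"]); X=X[(X[:,2]>.008)]; print("dish",r["p"],cv2.minEnclosingCircle(X[:,:2].astype(np.float32)))
    for l in ["flush_set","cup_set_mid","vial_mid"]:
        (im,d,C,f,P),r=region(n,l)
        if r is None: continue
        X=cloud(d,C,f,P,r["mask"])
        for a,b in [(.02,.03),(.045,.065),(.065,.09),(.095,.12)]:
            Y=X[(X[:,2]>a)&(X[:,2]<b)]
            if len(Y)>5: print(n,l,a,len(Y),np.median(Y,0))
E
```

```text
scene 0.93 478 (array([ 0.5637, -0.3499,  0.095 ]), np.float64(160.0377557724009), np.float64(0.44), np.float64(0.0010640678866604652), np.float64(0.00022667102362527094)) (array([ 0.5638, -0.35  ,  0.095 ]), np.float64(160.05468358155468), np.float64(0.4461299108776281), np.float64(0.0010626479555312953), np.float64(0.00022597840346484554))
side 0.81 444 (array([ 0.5642, -0.3492,  0.0964]), np.float64(160.7255458219599), np.float64(0.44), np.float64(0.0015327200659354787), np.float64(0.0003149652138430508)) (array([ 0.5641, -0.3491,  0.0964]), np.float64(160.7791708670314), np.float64(0.4324746602985979), np.float64(0.001526531510981032), np.float64(0.0003139055323139214))
(array([ 0.5635, -0.3498,  0.0957]), np.float64(158.81047482591214), np.float64(0.44), np.float64(0.001373045633344536), np.float64(0.0006100946553613065)) (array([ 0.5635, -0.3497,  0.0957]), np.float64(158.85727762872867), np.float64(0.43705501490111665), np.float64(0.0013718523274259898), np.float64(0.0006098076306085457))
dish 0.91 ((0.4746580421924591, -0.0836901068687439), 0.03821507468819618)
scene flush_se
[... 411 characters left out ...]
47 0.026 ]
scene vial_mid 0.045 76 [0.5511 0.183  0.055 ]
scene vial_mid 0.065 134 [0.5459 0.1863 0.0772]
dish 0.7 ((0.47272148728370667, -0.08212799578905106), 0.03852969780564308)
side flush_set 0.02 11 [0.5384 0.2533 0.0275]
side flush_set 0.045 19 [0.5442 0.2595 0.0551]
side flush_set 0.065 29 [0.5441 0.2594 0.0778]
side flush_set 0.095 18 [0.5442 0.2598 0.1025]
side cup_set_mid 0.02 17 [0.5319 0.1053 0.0249]
side cup_set_mid 0.045 50 [0.5324 0.1074 0.0559]
side cup_set_mid 0.065 27 [0.5323 0.1102 0.0774]
side cup_set_mid 0.095 14 [0.5338 0.1103 0.102 ]
side vial_mid 0.02 36 [0.5416 0.1828 0.0256]
side vial_mid 0.045 50 [0.5372 0.1788 0.0564]
side vial_mid 0.065 82 [0.5389 0.1839 0.0787]
```

Call:
servo_tool(motion=[1,-1,-1,0,0,1,-1,-1,0,0,1,-1,-1,0,0,1,-1,-1,0,0])

```text
time: 3.5
tool_pos: [0.2341, 0.4622, 0.2315]
tool_rot: [0.0, 0.117, 0.993, 0.0]
contact_force: [0.4, 0.2, 0.4]
gripper_width: 0.999
grasp_force: 0.0
```

Call:
servo_tool(motion=[1,-1,-1,0,0,1,-1,-1,0,0,1,-1,-1,0,0,1,-1,-1,0,0])

```text
time: 4.0
tool_pos: [0.3231, 0.3185, 0.2316]
tool_rot: [0.0, 0.117, 0.993, 0.0]
contact_force: [-0.3, 0.7, -0.2]
gripper_width: 1.003
grasp_force: 0.0
```

Call:
servo_tool(motion=[1,-1,-1,0,0,1,-1,-1,0,0,1,-1,-1,0,0,1,-1,-1,0,0])

```text
time: 4.5
tool_pos: [0.4123, 0.1747, 0.2315]
tool_rot: [-0.0, 0.117, 0.993, 0.0]
contact_force: [-0.4, 1.2, -0.4]
gripper_width: 1.002
grasp_force: 0.0
```

Call:
servo_tool(motion=[1,-1,-1,0,0,1,-1,-1,0,0,1,-1,-1,0,0,1,-1,-1,0,0])

```text
time: 5.0
tool_pos: [0.5015, 0.031, 0.2312]
tool_rot: [-0.0, 0.116, 0.993, 0.0]
contact_force: [-0.0, 0.6, 0.0]
gripper_width: 1.003
grasp_force: 0.0
```

Call:
servo_tool(motion=[1,-0.5,-1,0,0,1,-0.5,-1,0,0,1,-0.5,-1,0,0])

```text
time: 5.38
tool_pos: [0.5319, -0.0998, 0.2312]
tool_rot: [-0.0, 0.116, 0.993, 0.0]
contact_force: [0.4, 0.6, -0.1]
gripper_width: 1.0
grasp_force: 0.0
```

Call:
servo_tool(motion=[1,-0.4,-1,0,0,1,-0.4,-1,0,0,1,-0.4,-1,0,0])

```text
time: 5.75
tool_pos: [0.5512, -0.2277, 0.231]
tool_rot: [-0.0, 0.116, 0.993, 0.0]
contact_force: [-0.1, -0.1, -0.5]
gripper_width: 1.002
grasp_force: 0.0
```

Call:
servo_tool(motion=[1,-0.22,-0.95,0,0.15,1,-0.22,-0.95,0,0.15,1,-0.22,-0.95,0,0.15,1,-0.22,-0.95,0,0.15])

```text
time: 6.25
tool_pos: [0.5508, -0.3418, 0.2311]
tool_rot: [-0.0, 0.173, 0.985, 0.001]
contact_force: [0.2, 0.2, 0.2]
gripper_width: 0.997
grasp_force: 0.0
```

Run:
```python
from fit import *
np.set_printoptions(precision=4,suppress=True)
(im,d,C,f,P),r=region("wrist","cap",3)
print(pose(),manip.state()["joint_pos"])
cv2.imwrite("pics/w1.png",im[:,:,::-1])
if r:
    m=cv2.erode(r["mask"].astype(np.uint8),np.ones((3,3)))>0
    X=cloud(d,C,f,P,m); X=X[X[:,2]>.085]
    print(r["p"],len(X),fitcap(X),fitcap(X,True))
```

```text
[[-0.9405  0.3398  0.0001  0.5507]
 [ 0.3398  0.9405  0.0008 -0.3419]
 [ 0.0002  0.0007 -1.      0.2314]
 [ 0.      0.      0.      1.    ]] [-0.6706  0.1068  1.5556  0.0006  1.4796 -1.8948]
0.8 1808 (array([ 0.5565, -0.3477,  0.1114]), np.float64(160.52418639713906), np.float64(0.44), np.float64(0.001774280962201157), np.float64(0.001641163320277519)) (array([ 0.5565, -0.3477,  0.1114]), np.float64(160.52361029095135), np.float64(0.4395740088747223), np.float64(0.0017742839958190776), np.float64(0.0016411451844928846))
```

View pics/w1.png

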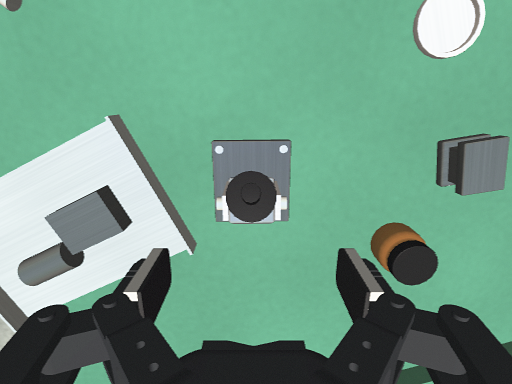

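Run:
```python
from fit import *
np.set_printoptions(precision=4,suppress=True)
(im,d,C,f,P),r=region("wrist","cap",3)
m=cv2.erode(r["mask"].astype(np.uint8),np.ones((3,3)))>0
print(C[:3,3], f, r["pixel"])
X=cloud(d,C,f,P,m); print(np.percentile(X,[1,10,50,90,99],axis=0))
for o,y in [((.5638,-.3497,.0957),160),((.5565,-.3477,.1114),160.5)]:
    o=np.array(o); a=axis(np.radians(y)); e=capsdf(X,o,a); print(np.mean(abs(e)),np.mean(e), np.histogram((X-o)@a,12))
    print(proj(C,f,P,[o+.016*a,o+.042*a]))
print(np.argwhere(m).min(0),np.argwhere(m).max(0))
g=cv2.cvtColor(im,cv2.COLOR_RGB2GRAY); print(g[160:228:4,252], (d[160:228:4,252]*1000).astype(int))
print("bench depth z:",cloud(d,C,f,P,np.pad(np.ones((20,20),bool),((100,264),(320,172)))).mean(0))
```

```text
[ 0.4752 -0.3144  0.3749] 288.42161760319004 [251.7, 197.0]
[[ 0.5388 -0.3675  0.1029]
 [ 0.543  -0.3618  0.1053]
 [ 0.5556 -0.345   0.115 ]
 [ 0.5729 -0.3308  0.1353]
 [ 0.5781 -0.3253  0.1384]]
0.0014183921457857544 0.0014063259770507191 (array([1035,  374,    2,    4,    4,    2,    0,   11,    5,    3,   94,
        221]), array([0.0154, 0.0179, 0.0204, 0.0229, 0.0254, 0.0279, 0.0305, 0.033 ,
       0.0355, 0.038 , 0.0405, 0.043 , 0.0455]))
[[249.7829 194.5837]
 [249.486  191.116 ]]
0.0010509797951842438 -0.0005566018279002602 (array([1030,  379,    2,    4,    4,    2,    0,   11,    5,    3,   92,
        223]), array([-0.0021,  0.0004,  0.003 ,  0.0055,  0.008 ,  0.0105,  0.013 ,
        0.0155,  0.018 ,  0.0206,  0.0231,  0.0256,  0.0281]))
[[248.8455 192.184 ]
 [248.3062 188.2004]]
[173 227] [219 274]
[122 124 123  49  51  51  50  53  52  58  60  27  58  61  61  59 163] [367 368 371 281 280 280 252 251 249 252 251 268 277 275 275 274 408]
bench depth z: [ 0.5201 -0.2292  0.0009]
```

Call:
servo_tool(motion=[1,-0.015,-0.015,0.4,0,1,-0.015,-0.015,0.7,0,1,-0.015,-0.015,0.9,0,1,-0.015,-0.015,0.96,0,1,-0.015,-0.015,0.96,0])

```text
time: 7.08
tool_pos: [0.5513, -0.3464, 0.1165]
tool_rot: [0.0, 0.174, 0.985, -0.0]
contact_force: [0.3, 0.5, -0.1]
gripper_width: 0.999
grasp_force: 0.0
```

Call:
servo_tool(motion=[-1,0,0,0,0,-1,0,0,0,0,-1,0,0,0,0,-1,0,0,0,0,-1,0,0,0,0])

```text
time: 7.7
tool_pos: [0.5516, -0.3462, 0.117]
tool_rot: [0.0, 0.174, 0.985, 0.001]
contact_force: [0.9, 4.0, 5.0]
gripper_width: 0.183
grasp_force: 58.7
```

Call:
servo_tool(motion=[-1,0.035,0,-0.075,0,-1,0.071,0,-0.15,0,-1,0.106,0,-0.226,0,-1,0.142,0,-0.302,0,-1,0.142,0,-0.302,0])

```text
time: 8.32
tool_pos: [0.5351, -0.3416, 0.1537]
tool_rot: [0.001, 0.174, 0.985, -0.001]
contact_force: [0.2, 1.1, -0.5]
gripper_width: 0.186
grasp_force: 58.6
```

Run:
```python
from h import *
for n in ["side","scene"]:
    im,*_=grab(n); cv2.imwrite(f"pics/{n}2.png",im[:,:,::-1])
a=cv2.imread("pics/side2.png")[190:380,230:420]; b=cv2.imread("pics/scene2.png")[150:340,20:210]
cv2.imwrite("pics/c.png",cv2.resize(np.hstack([a,b]),(800,400)))
```

```text
(no output)
```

View pics/c.png

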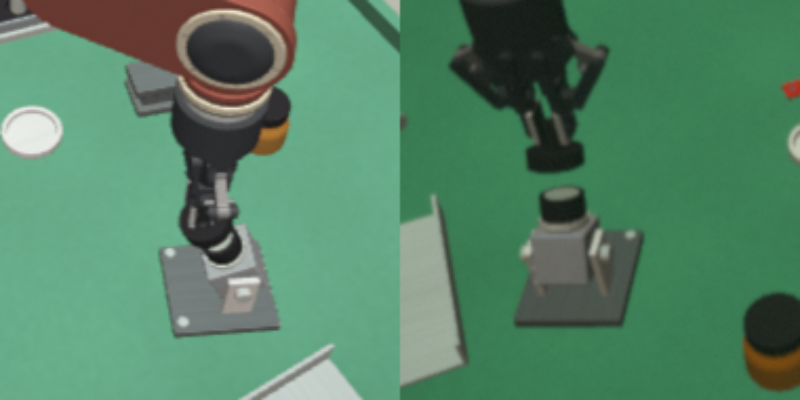

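Call:
servo_tool(motion=[-1,0.2,0.3,-0.1,0,-1,0.4,0.6,-0.1,0,-1,0.66,0.925,-0.1,0,-1,0.66,0.925,-0.1,0])

```text
time: 8.93
tool_pos: [0.4975, -0.207, 0.1632]
tool_rot: [-0.001, 0.172, 0.985, 0.0]
contact_force: [0.9, -0.8, -1.4]
gripper_width: 0.186
grasp_force: 58.7
```

Call:
servo_tool(motion=[-1,0.3,0.45,0,0,-1,0.6,0.85,0.2,0,-1,0.66,0.925,0.5,0,-1,0.66,0.925,0.7,0,-1,0.66,0.925,0.7,0])

```text
time: 9.55
tool_pos: [0.4608, -0.0781, 0.0782]
tool_rot: [-0.002, 0.174, 0.985, 0.0]
contact_force: [-0.7, 0.8, -0.6]
gripper_width: 0.183
grasp_force: 58.8
```

Run:
```python
from fit import *
np.set_printoptions(precision=4,suppress=True)
print(pose()[:3,3])
X=[]
for n in ["scene","side"]:
    (im,d,C,f,P),r=region(n,"cap",3); cv2.imwrite(f"pics/{n}3.png",im[:,:,::-1])
    if r:
        c=cloud(d,C,f,P,r["mask"]);t=pose()[:3,3]; c=c[(abs(c-t)<.06).all(1)]; print(n,r["p"],len(c),np.percentile(c,[2,50,98],axis=0))
a=cv2.imread("pics/side3.png")[190:310,180:330]; b=cv2.imread("pics/scene3.png")[150:270,150:300]
cv2.imwrite("pics/d.png",cv2.resize(np.hstack([a,b]),(800,320)))
(im,d,C,f,P),r=region("scene","lens",3)
c=cloud(d,C,f,P,r["mask"]); np.save("lens.npy",c); print("lens",r["p"],len(c),c[c[:,2]>.104].mean(0), (c[:,2]>.104).sum())
```

```text
[ 0.4608 -0.0781  0.0782]
scene 0.58 259 [[ 0.4602 -0.1047  0.0652]
 [ 0.4796 -0.0835  0.0746]
 [ 0.4943 -0.0631  0.094 ]]
side 0.76 235 [[ 0.4484 -0.1075  0.0577]
 [ 0.4682 -0.0963  0.0762]
 [ 0.4916 -0.0688  0.0912]]
lens 0.69 2910 [ 0.571  -0.3502  0.1088] 187
```

View pics/d.png

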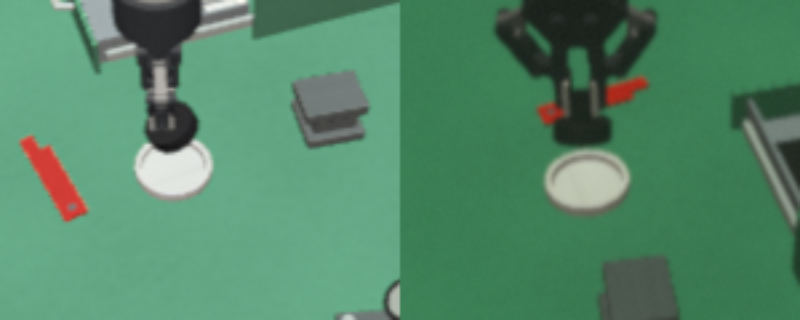

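Call:
servo_tool(motion=[-1,0,0,0.12,0,-1,0,0,0.22,0,-1,0,0,0.3,0,-1,0,0,0.34,0,-1,0,0,0.34,0])

```text
time: 10.48
tool_pos: [0.4619, -0.0781, 0.0389]
tool_rot: [-0.001, 0.174, 0.985, 0.0]
contact_force: [-0.9, 0.2, -0.3]
gripper_width: 0.178
grasp_force: 58.8
```

Call:
servo_tool(motion=[-1,0,0,0.01,0,-1,0,0,0.03,0,-1,0,0,0.03,0])

```text
time: 10.85
tool_pos: [0.4622, -0.0782, 0.0359]
tool_rot: [-0.0, 0.174, 0.985, -0.0]
contact_force: [-0.7, 1.0, -1.5]
gripper_width: 0.181
grasp_force: 58.8
```

Call:
servo_tool(motion=[-1,0,0,0.02,0,-1,0,0,0.025,0,-1,0,0,0.025,0])

```text
time: 11.22
tool_pos: [0.4632, -0.0785, 0.0343]
tool_rot: [0.001, 0.174, 0.985, -0.0]
contact_force: [-1.1, 0.7, 6.5]
gripper_width: 0.186
grasp_force: 59.4
```

Call:
servo_tool(motion=[-1,-0.01,0,0.01,0,-1,-0.02,0,0.02,0,-1,-0.03,0,0.03,0,-1,-0.03,0,0.03,0])

```text
time: 11.72
tool_pos: [0.4677, -0.0802, 0.0324]
tool_rot: [0.002, 0.174, 0.985, -0.0]
contact_force: [-3.2, 0.2, 13.8]
gripper_width: 0.181
grasp_force: 61.5
```

Call:
servo_tool(motion=[-1,-0.02,0,0.015,0,-1,-0.03,0,0.03,0,-1,-0.04,0,0.04,0,-1,-0.04,0,0.04,0])

```text
time: 12.22
tool_pos: [0.4735, -0.0822, 0.029]
tool_rot: [0.003, 0.174, 0.985, -0.0]
contact_force: [-3.2, 1.2, 18.3]
gripper_width: 0.181
grasp_force: 65.2
```

Run:
```python
from h import *
for n in ["side","scene"]:
    im,*_=grab(n); cv2.imwrite(f"pics/{n}4.png",im[:,:,::-1])
a=cv2.imread("pics/side4.png")[205:275,200:290]; b=cv2.imread("pics/scene4.png")[180:250,175:265]
cv2.imwrite("pics/e.png",cv2.resize(np.hstack([a,b]),(800,320),interpolation=cv2.INTER_CUBIC))
```

```text
(no output)
```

View pics/e.png

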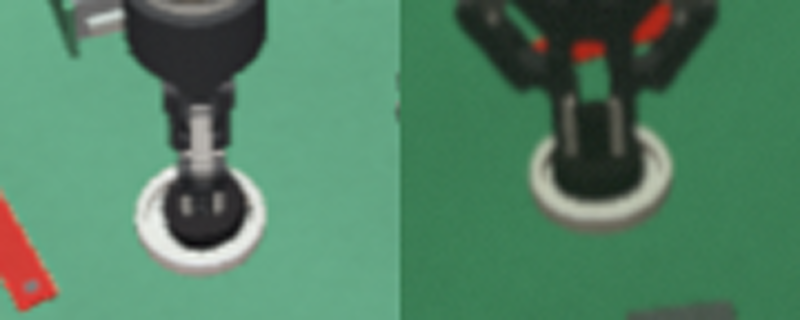

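Call:
servo_tool(motion=[-1,-0.01,0,0.02,0,-1,-0.01,0,0.04,0,-1,-0.01,0,0.04,0])

```text
time: 12.7
tool_pos: [0.4772, -0.0834, 0.0259]
tool_rot: [0.006, 0.174, 0.985, -0.001]
contact_force: [-0.6, 0.1, 20.5]
gripper_width: 0.18
grasp_force: 68.8
```

Call:
servo_tool(motion=[-0.4,0,0,-0.05,0,0,0,0,-0.05,0,0,0,0,-0.05,0,0,0,0,-0.05,0])

```text
time: 13.2
tool_pos: [0.4705, -0.0813, 0.0249]
tool_rot: [-0.001, 0.174, 0.985, 0.0]
contact_force: [-0.3, 0.2, -0.6]
gripper_width: 0.497
grasp_force: 0.0
```

Call:
servo_tool(motion=[0.2,0,0,-0.2,0,0.2,0,0,-0.6,0,0.2,0,0,-1,0,0.2,0,0,-1,0])

```text
time: 13.7
tool_pos: [0.4741, -0.0824, 0.1505]
tool_rot: [0.004, 0.174, 0.985, -0.001]
contact_force: [-0.2, -0.6, -0.4]
gripper_width: 0.598
grasp_force: 0.0
```

Run:
```python
from fit import *
np.set_printoptions(precision=4,suppress=True)
for n in ["wrist","scene","side"]:
    (im,d,C,f,P),r=region(n,"cap",3); cv2.imwrite(f"pics/{n}5.png",im[:,:,::-1])
    if r:
        c=cloud(d,C,f,P,r["mask"])
        u=c[(c[:,2]>.015)&(c[:,2]<.024)]; k=c[c[:,2]>.042]
        print(n,r["p"],len(c),"max z",np.percentile(c[:,2],98),"cup top",cv2.minEnclosingCircle(u[:,:2].astype(np.float32)),"knob",k.mean(0), "plane",np.linalg.lstsq(np.c_[u[:,:2],np.ones(len(u))],u[:,2],rcond=None)[0][:2])
    (im,d,C,f,P),r=region(n,"dish_floor",2)
    if r:
        c=cloud(d,C,f,P,r["mask"]); u=c[(c[:,2]>.008)&(c[:,2]<.015)]; print(" dish",r["p"],cv2.minEnclosingCircle(u[:,:2].astype(np.float32)))
```

```text
wrist 0.89 2040 max z 0.04763507521176883 cup top ((0.4758892059326172, -0.0820513442158699), 0.025281136855483055) knob [ 0.4751 -0.0821  0.0467] plane [ 0.0113 -0.0022]
 dish 0.9 ((0.47304895520210266, -0.08024807274341583), 0.03673199191689491)
scene 0.73 351 max z 0.04547583974746705 cup top ((0.47627079486846924, -0.08380614221096039), 0.026761772111058235) knob [ 0.4772 -0.0845  0.0445] plane [-0.0094  0.0094]
 dish 0.84 ((0.4745078980922699, -0.08194483816623688), 0.03773565590381622)
side 0.55 320 max z 0.04762371919051167 cup top ((0.47388648986816406, -0.08451103419065475), 0.026481183245778084) knob [ 0.4743 -0.085   0.0461] plane [-0.0081  0.008 ]
 dish 0.64 ((0.47305750846862793, -0.08373641967773438), 0.03769978508353233)
```

Run:
```python
from fit import *
np.set_printoptions(precision=4,suppress=True)
o0=np.array([.559,-.348,.107])
def sdf(X,p):
    a=axis(p[3],p[4]); y=np.array([-np.sin(p[3]),np.cos(p[3]),0]); x=np.cross(y,a)
    q=(X-p[:3])@np.c_[x,y,a]
    c=cyl(np.hypot(q[:,0],q[:,1]),q[:,2],.020,-.03,0)
    e=np.abs(q-[0,0,-.055])-.025; b=np.linalg.norm(np.maximum(e,0),axis=1)+np.minimum(e.max(1),0)
    return np.minimum(c,b)
A=[]
for n in ["scene","side"]:
    (im,d,C,f,P),r=region(n,"lens",3)
    if r is None: print("none",n);continue
    X=cloud(d,C,f,P,r["mask"]); X=X[X[:,2]>.045]
    X=X[abs(sdf(X,[*o0,np.radians(160),.44]))<.008]; A.append(X)
for X in A+[np.vstack(A)]:
    for free in (0,1):
        s=least_squares(lambda p:sdf(X,[*p[:4],p[4] if free else .44]),[*o0,np.radians(160),.44],loss="soft_l1",f_scale=.001)
        print(len(X),s.x[:3],np.degrees(s.x[3]),s.x[4],np.mean(abs(s.fun)))
for n in ["scene","side"]:
    (im,d,C,f,P),r=region(n,"flush_set",3)
    if r:
        X=cloud(d,C,f,P,r["mask"]); X=X[(X[:,2]>.02)&(X[:,2]<.115)]
        def fs(p):
            R_=np.hypot(X[:,0]-p[0],X[:,1]-p[1]); z=X[:,2]-.016
            return np.minimum(cyl(R_,z,.015,0,.012),cyl(R_,z,.00675,.02,.09))
        s=least_squares(fs,[.547,.2605],loss="soft_l1",f_scale=.001); print(n,"flush",s.x,np.mean(abs(s.fun)),len(X))
print(pose()[:3,3],manip.state()["time"])
```

```text
1339 [ 0.5593 -0.3475  0.1061] 160.3144487064892 0.44 0.0013322333354875474
1339 [ 0.5596 -0.3477  0.1063] 160.33194326725283 0.4320311501614416 0.0013290107807994874
867 [ 0.5593 -0.3478  0.1074] 154.421051033041 0.44 0.0014295573246004
867 [ 0.5593 -0.3479  0.1074] 154.47560078335408 0.4391980256835266 0.0014296934883829403
2206 [ 0.5589 -0.348   0.1069] 159.9652433294194 0.44 0.001432811184754847
2206 [ 0.5592 -0.348   0.107 ] 159.9690028497373 0.43280541745439044 0.0014306258998980667
scene flush [0.5464 0.2644] 0.0015347637367754813 218
side flush [ 0.6344 -0.0937] 0.014218099896398667 443
[ 0.4713 -0.0815  0.1458] 14.8
```

Call:
servo_tool(motion=[0.2,0.05,0.4,-0.4,0,0.2,0.13,0.95,-0.74,0,0.2,0.13,0.95,-0.74,0,0.2,0.13,0.95,-0.74,0])

```text
time: 15.3
tool_pos: [0.496, 0.0314, 0.235]
tool_rot: [0.001, 0.173, 0.985, -0.0]
contact_force: [0.1, -1.1, -0.2]
gripper_width: 0.602
grasp_force: 0.0
```

Call:
servo_tool(motion=[0.2,0.13,0.95,0,0,0.2,0.13,0.95,0,0,0.2,0.13,0.95,0,0])

```text
time: 15.68
tool_pos: [0.5193, 0.1443, 0.232]
tool_rot: [-0.002, 0.173, 0.985, -0.001]
contact_force: [-0.4, -0.5, -0.6]
gripper_width: 0.598
grasp_force: 0.0
```

Call:
servo_tool(motion=[0.2,0.12,1,0,-0.35,0.2,0.12,1,0,-0.35,0.2,0.12,1,0,-0.35,0.2,0.12,1,0,-0.35])

```text
time: 16.18
tool_pos: [0.5473, 0.2591, 0.2329]
tool_rot: [-0.001, 0.038, 0.999, -0.001]
contact_force: [0.3, 0.0, -0.5]
gripper_width: 0.603
grasp_force: 0.0
```

```bash
cat > fl.py <<'E'
from fit import *
np.set_printoptions(precision=4,suppress=True)
def fs(X,p):
    R_=np.hypot(X[:,0]-p[0],X[:,1]-p[1]); z=X[:,2]-.016
    return np.minimum(cyl(R_,z,.015,0,.012),cyl(R_,z,.00675,.02,.09))
E
python3 - <<'E'
from fl import *
(im,d,C,f,P),r=region("wrist","flush_set",3); cv2.imwrite("pics/w6.png",im[:,:,::-1])
print(pose()[:3],manip.state()["time"])
if r:
    X=cloud(d,C,f,P,r["mask"]); print(r["p"],r["pixel"],len(X),np.percentile(X[:,2],[2,50,98]))
    X=X[(X[:,2]>.02)]
    s=least_squares(lambda p:fs(X,p),[.547,.262],loss="soft_l1",f_scale=.001); print("flush",s.x,np.mean(abs(s.fun)))
    t=X[X[:,2]>.099]; print("top",len(t),t.mean(0))
    print(proj(C,f,P,[[.547,.262,.106],[.547,.262,.02]]))
E
```

```text
[[-0.997   0.0772 -0.0011  0.5475]
 [ 0.0772  0.997  -0.001   0.259 ]
 [ 0.001  -0.0011 -1.      0.2338]] 16.275
0.87 [257.8, 170.0] 672 [0.0172 0.0377 0.1076]
flush [0.5466 0.2656] 0.0018243123308002412
top 153 [0.5457 0.2656 0.1061]
[[256.0982 184.4628]
 [255.596  165.252 ]]
```

View pics/w6.png

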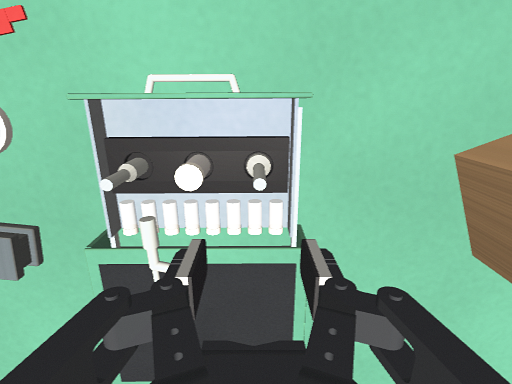

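Call:
servo_tool(motion=[0.2,0.012,0.045,0.4,0,0.2,0.012,0.045,0.8,0,0.2,0.012,0.045,0.9,0,0.2,0.012,0.045,0.9,0])

```text
time: 16.77
tool_pos: [0.5466, 0.2656, 0.1266]
tool_rot: [-0.0, 0.038, 0.999, -0.0]
contact_force: [-0.5, 0.1, 0.5]
gripper_width: 0.599
grasp_force: 0.0
```

Run:
```python
from fl import *
for n in ["wrist","scene"]:
    (im,d,C,f,P),r=region(n,"flush_set",2)
    print(n,pose()[:3,3],manip.state()["time"])
    if r:
        X=cloud(d,C,f,P,r["mask"]); X=X[(X[:,2]>.02)&(X[:,2]<.115)]
        s=least_squares(lambda p:fs(X,p),[.547,.264],loss="soft_l1",f_scale=.001); print("flush",r["p"],s.x,np.mean(abs(s.fun)),len(X),X[X[:,2]>.099].mean(0))
```

```text
wrist [0.5481 0.2666 0.1292] 16.875
flush 0.89 [0.5466 0.2655] 0.0013599074874307607 1504 [0.5452 0.2656 0.1059]
scene [0.5482 0.2669 0.1295] 16.975
flush 0.47 [0.5461 0.2641] 0.001972717235933294 249 [0.5489 0.2625 0.1033]
```

Call:
servo_tool(motion=[0.2,0.012,-0.015,0.2,0,0.2,0.012,-0.015,0.4,0,0.2,0.012,-0.015,0.54,0,0.2,0.012,-0.015,0.54,0])

```text
time: 17.48
tool_pos: [0.5445, 0.2647, 0.061]
tool_rot: [-0.001, 0.037, 0.999, -0.0]
contact_force: [-0.8, 0.5, 0.2]
gripper_width: 0.599
grasp_force: 0.0
```

Call:
servo_tool(motion=[-1,0,0,0,0,-1,0,0,0,0,-1,0,0,0,0,-1,0,0,0,0,-1,0,0,0,0])

```text
time: 18.1
tool_pos: [0.5461, 0.2651, 0.0633]
tool_rot: [0.001, 0.037, 0.999, 0.0]
contact_force: [-0.5, -0.2, 5.4]
gripper_width: 0.136
grasp_force: 59.1
```

Call:
servo_tool(motion=[-1,0.04,0,-0.012,0,-1,0.08,0,-0.016,0,-1,0.12,0,-0.018,0,-1,0.12,0,-0.018,0])

```text
time: 18.6
tool_pos: [0.5341, 0.2659, 0.0649]
tool_rot: [0.005, 0.037, 0.999, 0.001]
contact_force: [10.2, -0.0, -3.9]
gripper_width: 0.141
grasp_force: 58.8
```

Call:
servo_tool(motion=[-1,0.05,0,0.002,0,-1,0.1,0,0.008,0,-1,0.17,0,0.015,0,-1,0.19,0,0.015,0,-1,0.19,0,0.015,0])

```text
time: 19.23
tool_pos: [0.5126, 0.2677, 0.0641]
tool_rot: [0.006, 0.037, 0.999, 0.001]
contact_force: [12.1, -0.9, -1.2]
gripper_width: 0.137
grasp_force: 59.9
```

Call:
servo_tool(motion=[-1,0,0,-0.15,0,-1,0,0,-0.35,0,-1,0,0,-0.6,0,-1,0,0,-0.9,0,-1,0,0,-0.9,0])

```text
time: 19.85
tool_pos: [0.509, 0.2684, 0.1731]
tool_rot: [0.002, 0.037, 0.999, 0.001]
contact_force: [0.2, -0.1, -1.3]
gripper_width: 0.138
grasp_force: 59.9
```

```bash
cat > tilt.py <<'E'
from fl import *
def look(k):
    T=pose(); g=T[:3,3]-.0187*T[:3,2]
    Xs=[]; ims=[]
    for n in ["scene","side","wrist"]:
        (im,d,C,f,P),r=region(n,"flush_set",2); ims.append(im[:,:,::-1])
        if r is None: print(n,"none"); continue
        X=cloud(d,C,f,P,r["mask"]); X=X[(np.linalg.norm(X-g,axis=1)<.1)]
        if len(X)<30: print(n,"few"); continue
        def sdf(p,X=X):
            tx,ty=p[2],p[3]; a=T[:3,0]*np.sin(tx)+T[:3,1]*np.sin(ty)-T[:3,2]*np.cos(tx)
            a/=np.linalg.norm(a); F=g-p[4]*a+T[:3,0]*p[0]+T[:3,1]*p[1]
            q=X-F; z=q@a; r=np.linalg.norm(q-np.outer(z,a),axis=1)
            e=np.minimum(cyl(r,z,.015,0,.012),cyl(r,z,.00675,.01,.09)); sdf.F=F; sdf.a=a
            return np.r_[e, np.array([p[0],p[1]])*3,p[3]*.05]
        best=min((least_squares(sdf,[0,0,t,0,.067],loss="soft_l1",f_scale=.001) for t in (0,.3,.5)),key=lambda s:s.cost)
        sdf(best.x); print(n,round(r["p"],2),len(X),"tilt",best.x[2:4],"s",best.x[4],"off",best.x[:2],"face",sdf.F,"axis",sdf.a,np.mean(abs(best.fun)))
    np.save(f"ims{k}.npy",ims); print(T[:3,3],g)
    return ims
E
python3 - <<'E'
from tilt import *
ims=look(1)
cv2.imwrite("pics/f.png",cv2.resize(np.hstack([ims[0][120:270,300:450],ims[1][60:210,150:300]]),(800,400)))
E
```

```text
scene 0.52 267 tilt [ 0.4207 -0.0073] s 0.0643862092641676 off [-0.0033 -0.0011] face [0.5386 0.2656 0.1331] axis [-0.412   0.0212  0.9109] 0.0011899169370433705
side 0.61 92 tilt [0.4176 0.0351] s 0.06871657169779796 off [ 0.0001 -0.0004] face [0.5367 0.2637 0.1291] axis [-0.4057  0.0632  0.9118] 0.0013964480883253637
wrist 0.89 1459 tilt [0.3681 0.0056] s 0.0707588264371488 off [ 0.0001 -0.0008] face [0.5345 0.2655 0.1259] axis [-0.3627  0.0304  0.9314] 0.0007030514372235552
[0.509  0.2684 0.1731] [0.5089 0.2684 0.1918]
```

View pics/f.png

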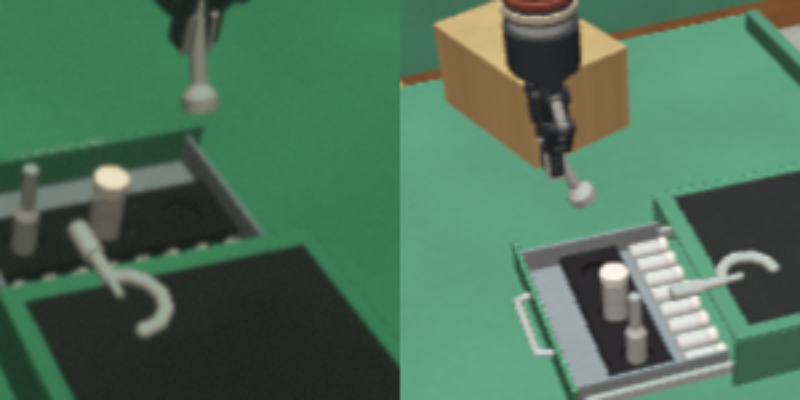

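Call:
servo_tool(motion=[-1,0,-0.2,-0.25,0,-1,-0.04,-0.5,-0.5,0,-1,-0.08,-0.8,-0.5,0,-1,-0.08,-1,-0.5,0])

```text
time: 20.65
tool_pos: [0.5083, 0.1459, 0.2295]
tool_rot: [-0.0, 0.038, 0.999, -0.0]
contact_force: [-0.3, -0.2, -0.3]
gripper_width: 0.139
grasp_force: 59.9
```

Call:
servo_tool(motion=[-1,-0.02,-0.3,0,0,-1,-0.05,-0.6,0,0,-1,-0.08,-0.9,0,0,-1,-0.08,-1,0,0])

```text
time: 21.15
tool_pos: [0.5086, 0.0255, 0.229]
tool_rot: [-0.001, 0.038, 0.999, 0.0]
contact_force: [-0.1, 0.1, -2.2]
gripper_width: 0.141
grasp_force: 59.9
```

Call:
servo_tool(motion=[-1,-0.02,-0.3,0,0,-1,-0.05,-0.6,0,0,-1,-0.08,-0.9,0,0,-1,-0.08,-1,0,0])

```text
time: 21.65
tool_pos: [0.5095, -0.0942, 0.2294]
tool_rot: [-0.001, 0.038, 0.999, 0.0]
contact_force: [0.1, 0.5, -0.9]
gripper_width: 0.139
grasp_force: 59.9
```

Call:
servo_tool(motion=[-1,-0.02,-0.3,0,0.1,-1,-0.05,-0.6,0,0.2,-1,-0.08,-0.9,0,0.3,-1,-0.08,-1,0,0.35,-1,-0.08,-1,0,0.35])

```text
time: 22.28
tool_pos: [0.5103, -0.2132, 0.2297]
tool_rot: [-0.0, 0.174, 0.985, 0.001]
contact_force: [0.4, 0.2, -1.9]
gripper_width: 0.14
grasp_force: 59.9
```

Call:
servo_tool(motion=[-1,-0.1,-0.27,0,0,-1,-0.2,-0.55,0,0,-1,-0.3,-0.82,0,0,-1,-0.333,-0.917,0,0,-1,-0.333,-0.917,0,0])

```text
time: 22.9
tool_pos: [0.5104, -0.33, 0.2299]
tool_rot: [-0.0, 0.174, 0.985, 0.001]
contact_force: [0.2, 0.6, -1.9]
gripper_width: 0.137
grasp_force: 59.9
```

Run:
```python
from tilt import *
ims=look(2); print(manip.state()["time"])
```

```text
scene 0.71 428 tilt [0.4303 0.0115] s 0.06465399877695997 off [-0.0031 -0.0001] face [ 0.5384 -0.3411  0.1898] axis [-0.3879  0.1524  0.909 ] 0.0010861330017778938
side 0.64 187 tilt [ 0.4574 -0.0161] s 0.062300008157053756 off [-0.0013 -0.0004] face [ 0.5377 -0.3393  0.1927] axis [-0.4203  0.1348  0.8973] 0.0010180814562616967
wrist 0.87 1535 tilt [ 0.3761 -0.0008] s 0.06443105258732236 off [-0.0044  0.001 ] face [ 0.5372 -0.3386  0.1886] axis [-0.3452  0.1238  0.9303] 0.0007492154466724647
[ 0.5104 -0.33    0.2299] [ 0.5104 -0.3301  0.2486]
23.2
```

Call:
servo_tool(motion=[-1,0.01,0,0.06,0,-1,0.02,0,0.12,0,-1,0.024,0,0.18,0,-1,0.024,0,0.24,0,-1,0.024,0,0.24,0])

```text
time: 23.82
tool_pos: [0.5071, -0.3297, 0.2001]
tool_rot: [-0.001, 0.174, 0.985, 0.001]
contact_force: [0.0, -0.2, -1.8]
gripper_width: 0.139
grasp_force: 59.9
```

Run:
```python
from tilt import *
ims=look(3); print(manip.state()["time"])
(im,d,C,f,P),r=region("scene","cap",3)
c=cloud(d,C,f,P,r["mask"]); print("cap",np.median(c,0),np.percentile(c[:,2],98))
cv2.imwrite("pics/g.png",cv2.resize(np.hstack([ims[0][150:330,40:220],ims[1][190:370,230:410]]),(800,400)))
```

```text
scene 0.6 404 tilt [0.4231 0.0105] s 0.06391970529303669 off [-0.0032 -0.0001] face [ 0.5344 -0.3404  0.1604] axis [-0.3808  0.1494  0.9125] 0.0010756110941594773
side 0.69 176 tilt [ 0.4651 -0.015 ] s 0.06155540285828512 off [-0.0024 -0.0013] face [ 0.5351 -0.3403  0.1637] axis [-0.4251  0.1384  0.8945] 0.0011950298499306335
wrist 0.96 1452 tilt [ 0.3765 -0.0012] s 0.06291125654210981 off [-0.0059  0.0003] face [ 0.5344 -0.3392  0.1602] axis [-0.3444  0.1236  0.9306] 0.0007003382518216592
[ 0.5071 -0.3297  0.2001] [ 0.5071 -0.3297  0.2188]
24.125
cap [ 0.4836 -0.086   0.0186] 0.046164320238111366
```

View pics/g.png

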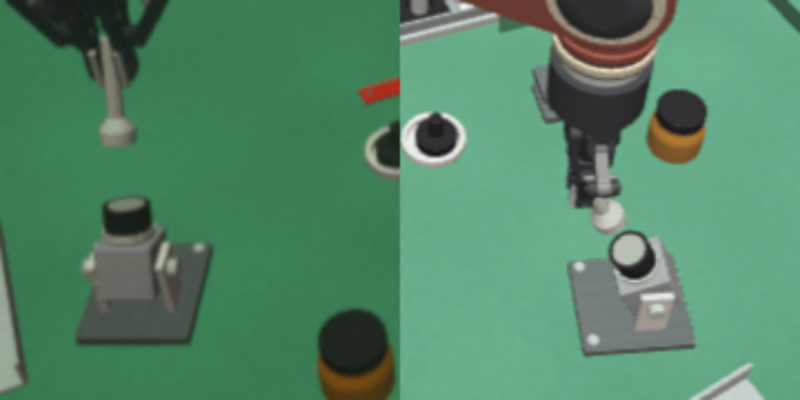

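The set's head (left view about 118,132; right about 608,215) sits in front of the open lens and square to it, and the capped dish is undisturbed. The measured face is within about 3 mm of the focus, so I'm handing in.

```bash
python3 -c "
from plant import job_done
print(job_done())"
```

```text
the job is handed in; nothing more can be done
None
```

The job is handed in at about 24 s: by camera measurement the cap is level in the dish about 2–3 mm off centre, and the flush set is held still about 3 mm from the focus point and within 0.07 rad of the lens axis; I saw nothing else disturbed in the pictures, but the hand-in returned no verdict.

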